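Pack the tasting caddy and put it on the pass

TASK

Take the tall round sauce tub out of the steel pan and stand it, lid up, in the carrying caddy. Then lift the caddy by its handle, carry it level and set it down lengthwise and wholly on the slate under the lamp bar, with the tub still standing in it. Set both down rather than dropping them, and leave everything else where it is.

Things in the scene. Friction and masses are not known exactly. Their poses are not given: they have to be found in the camera images.
- tub: The tall round lidded sauce tub (dark red-brown, pale lid), loose, about 0.15 kg: 55 mm high; body 50 mm across at the foot to 53 mm under the lid, lid 56 mm across and 10 mm thick (from 45 to 55 mm up). Origin: centre of its underside; z up through the lid. The three tubs stand in a row along the pan, about 75 mm apart, in any order.
- square_tub: Bystander: square lidded tub in the pan, 54 x 54 x 44 mm high. Origin: centre of its underside.
- flat_tub: Bystander: low round lidded tub in the pan, 70 mm across, 27 mm high. Origin: centre of its underside.
- pan: Open steel food pan, fixed to the table: 265 mm long (its x) x 162 mm wide (its y) x 65 mm high, walls 3 mm, with a narrow rim standing 8 mm out. Tubs stand on its floor. Origin: centre of its underside.
- caddy: Carrying caddy of plain steel, loose, about 0.5 kg: low tray 110 mm wide (its x) x 200 mm long (its y) x 20 mm high, walls and floor 3 mm; a cross divider (3 mm thick, 20 mm high, along x) at y = 0 makes two equal bays, either will do; over it stands a fixed upright handle. Origin: centre of its underside; z up. It hangs level from the handle.
- handle: The caddy's handle, rigidly part of the caddy and with the caddy's own frame (origin at the centre of the caddy's underside): round bar 10 mm thick, two uprights at x = -25 and +25 mm (y = 0) joined by a level top bar along x whose centre line is 105 mm above the caddy's underside.
- handle_mid (a point): Middle of the handle's top bar, on its centre line; axes as the caddy's (bar along x).
- pass: Fixed serving place on the table: slate board with a lamp bar above it. Origin: on the table's surface under the slate's middle; x across the slate away from the robot, y along it, z up. Two posts 16 mm thick stand off the slate's ends at y = -228 and +228 mm, x = 5 mm, on plates 8 mm high.
- slate (a point): Middle of the slate's top face, 12 mm above the table; the slate is 160 mm (x) x 420 mm (y). Axes as the pass's. A pepper mill and a sample cup stand near its two ends (about y = -178 and +178 mm, either way round).
- lamp_bar (a point): Middle of the lamp bar's underside, 310 mm above the table, 5 mm behind the slate's middle; bar 60 mm wide (x), 480 mm long (y), 24 mm high. It leaves no room for a vertical gripper over the slate: the tool has to reach in leaning back towards the robot.
- pepper_mill: Bystander: wooden pepper mill on the slate, 42 mm across, 90 mm high. Origin: centre of its underside.
- sample_cup: Bystander: brown paper sample cup on the slate, 44 mm across, 35 mm high. Origin: centre of its underside.
- cup_a: Bystander: brown sample cup on the table, 44 mm across, 35 mm high. Origin: centre of its underside.
- cup_b: Bystander: like cup_a.
- sauce_bottle: Bystander: red sauce bottle, 56 mm across, 170 mm high. Origin: centre of its underside.
- dip_bowl: Bystander: white bowl, 100 mm across, 45 mm high. Origin: centre of its underside.
Not all that is in view belongs to the job. What is shaped like the caddy but pink is not meant.

How it is judged:
By the outcome, as a careful person would: the job done as asked, in the order asked, and still so for the second after the job is handed in, with the robot touching nothing.
It also fails if it takes over 58 s, if anything falls off the work surface, if the arm or the gripper's body presses on something with over 40 N, if the wrist force passes 120 N, or if a joint passes its speed limit or range.

ROBOT

A 7-joint arm with a two-finger parallel gripper is mounted at the origin on the work surface. World frame = base frame: x ahead of the robot, y to its left, z up, the work surface at z = 0. Lengths are in mm, angles in degrees, forces in N, time in s.
With the tool pointing down it reaches from about 400 to 900 mm from the base axis. Payload 5.6 kg.
Tool frame: the origin (TCP) lies at the very end of the fingers, on their centre line; the grasp point (between the pads) lies 19 mm behind it (bot.grasp_offset is the distance from the TCP to the grasp point, in mm); z points along the fingers, x is the direction in which the jaws open and shut, and the axes are right-handed (so a half turn about z gives the same grasp; the last joint's range is limited). The gripper opens to 92 mm and grips with 3 to 60 N. Pads are 20 mm wide; open, the fingers measure 128 mm over their backs; the gripper's body (75 mm by 189 mm) begins 69 mm behind the grasp point.
Start: joints at [-70.932, 26.786, -0.665, 91.828, 0.344, 61.387, -3.226], TCP at [238.602, 604.631, 214.592] pointing down, gripper open.
Joint ranges: [-144.91, 144.91], [-17.63, 115.5], [-89.93, 88.59], [15.96, 139.68], [-74.01, 254.01], [8.47, 105.57], [-167.45, 167.45]. Speed limits (degrees/s): [147.25, 147.25, 180, 180, 180, 180, 180].

INTERFACE

Orientations are given as a 3x3 rotation matrix whose columns are the frame's x, y, z axes.
In Python, from workcell import bot gives the robot as it stands.
- The arm moves only by the tool drive_tool, never from a script. Its argument "commands" is a list of rows, each a list of 7 numbers: the turn, a rotation vector about the tool's x, y, z in degrees, then the shift along the tool's x, y, z in m, then the opening, from 0 (shut) to 1 (fully open). In form: [[wx, wy, wz, x, y, z, gripper], ...]. A call has 1 to 12 rows; each row is the pose to reach, as a shift and turn from the pose commanded when the call began, along the tool's axes at that moment; what a row does not reach only later rows make up. A row lasts 1/10 s, in which the tool goes at most 50 mm and 8.59 degrees, less where a joint would pass 70% of its speed; a pose out of reach is approached as far as the arm can. A call with a gripper value outside its range is refused whole. The fingers move at their own pace and stop on an object; "force" is the grip in N (left out, the last holds). Time passes only in rows, so rows that repeat a pose let the fingers close. It gives the time, the measured TCP pose, the force and the opening at its end, in the units of the state.
- bot.get_obs(): the state, without advancing time (a new reading comes with each control period).
- bot.read_camera(name): name is "scene" or "top" or "wrist"; returns (picture, depth): 480x640x3 uint8, red, green, blue; 480x640 float32, mm along the optical axis (not along the pixel's ray), 0 where there is no reading.
- bot.camera_model(name): a dict with "fovy" (degrees; the focal length in pixels is half the picture's height over the tangent of half this angle, whatever the lens; pixels are square), "cx", "cy" (the principal point, pixels), "origin" and "attitude" of the camera in the world; the wrist camera has in their place "T_tool_cam" (4x4, takes a point from camera to tool coordinates, whose origin is the TCP and whose axes are the tool frame's). Camera axes: x right, y down, z forward; pixel columns grow to the right and rows downward; lengths in mm; the calibration is good to about 2 mm. A picture is of the moment at which its call begins: read the wrist's pose just before it. camera_model takes no time and is no camera call.
- bot.sign_off(): hands the job in, once; it reports no verdict.
Trained networks look in the newest picture that a camera, given by its name, has taken for a name from the list of things; names that differ only in an ending like _2 or _b are one class to them, and where a whole thing is asked for, a point or a joint stands for the part that bears it (a point fixed in the world has none). Each returns a list of dicts, best first, with "score" (0 to 1); they miss things now and then, are a little off and sometimes report something else, mostly with a low value. They report only what shows in the picture. A call takes as long as a camera call. They do not tell look-alikes from the thing itself.
- bot.regions_of(camera, query): "pixels" (480x640 bool, what is visible of it).
- bot.pinpoint(camera, query): "centre" ([x, y, z] in mm, in world coordinates, good to about 4 mm: a listed point, or the origin of a listed thing).
The state is a dict: "clock": time; "qpos": joint angles; "joint_vel": joint speeds; "tau": joint torques, N m; "ee_pos": TCP position; "orientation": TCP orientation; "wrist_force": force on the tool from outside, world axes, zero at the start; "moment": the same for the moment, N m; "opening": opening from 0.0 (shut) to 1.0 (fully open).
Only numpy, scipy, OpenCV 4.12 (cv2) and the standard library are available. Lean on these libraries where they do the work, as an engineer would, in place of code of your own. Each camera call takes 0.05 s, during which the arm holds its last target. There are 200 camera calls.

## Working session

There is one attempt and no reset: what is moved stays moved. The work goes in short steps, Python scripts to look and compute and a tool call to move; the robot and the scene stay as the last step left them, time stands still between calls to the robot, and variables do not carry over. Pictures are saved under pics/ and viewed, about 8 in all and at most 12, crops included, and the job is handed in when it is done.

Besides the shell and the picture viewer there is one more tool, called after "Call:" as name(argument=value, ...), one argument or row to a line, values as JSON. drive_tool: Moves the arm, as the interface text tells. Its arguments: {"type":"object","properties":{"commands":{"type":"array"},"force":{"type":"number"}},"required":["commands"]}

```bash
mkdir -p pics; ls; cat > h.py <<'E'
import numpy as np, cv2
from workcell import bot
def model(n):
    m=bot.camera_model(n); f=240/np.tan(np.radians(m["fovy"]/2))
    if n=="wrist":
        o=bot.get_obs(); T=np.array(m["T_tool_cam"]); R=np.array(o["orientation"])
        return f,m["cx"],m["cy"],R@T[:3,3]+np.array(o["ee_pos"]),R@T[:3,:3]
    return f,m["cx"],m["cy"],np.array(m["origin"]),np.array(m["attitude"])
def cloud(d,M):
    f,cx,cy,o,R=M; v,u=np.mgrid[:480,:640]
    return np.stack([(u-cx)/f*d,(v-cy)/f*d,d],-1)@R.T+o
def proj(p,M):
    f,cx,cy,o,R=M; c=(np.array(p)-o)@R; return c[...,:2]/c[...,2:]*f+[cx,cy]
E
cat > a.py <<'E'
from h import *
np.set_printoptions(precision=1,suppress=True)
print(bot.camera_model("top"),bot.camera_model("scene"),bot.camera_model("wrist"))
for n in["top","scene"]:
    M=model(n);p,d=bot.read_camera(n);np.savez(n,p=p,d=d)
    cv2.imwrite(f"pics/{n}0.png",cv2.cvtColor(p,cv2.COLOR_RGB2BGR))
    for q in["tub","caddy","handle_mid","pan","slate","lamp_bar","square_tub","flat_tub","pepper_mill","sample_cup"]:
        print(n,q,[(np.array(r["centre"]),round(r["score"],2),proj(r["centre"],M)) for r in bot.pinpoint(n,q)[:3]])
print(bot.get_obs()["clock"])
E
python3 a.py
```

```text
pics
{'fovy': 51.67160203879042, 'cx': 318.12614428220087, 'cy': 246.17941819931826, 'origin': array([ 200.2,   72.9, 1371. ]), 'attitude': array([[-0.1, -1. ,  0.2],
       [-1. ,  0.1, -0. ],
       [-0. , -0.2, -1. ]])} {'fovy': 42.43885076720565, 'cx': 317.8578329864189, 'cy': 242.10655765049225, 'origin': array([1185.8, -380.7, 1287.6]), 'attitude': array([[ 0.5,  0.7, -0.5],
       [ 0.9, -0.4,  0.3],
       [ 0. , -0.6, -0.8]])} {'fovy': 68.04651280934631, 'cx': 322.2511766627348, 'cy': 237.78743577884413, 'T_tool_cam': array([[   1. ,   -0. ,   -0. ,    0. ],
       [   0. ,    1. ,    0.2,  -65.6],
       [   0. ,   -0.2,    1. , -169.6],
       [   0. ,    0. ,    0. ,    1. ]])}
top tub [(array([ 491. , -363.4,    3.4]), 0.69, array([461.7, 232.7]))]
top caddy [(array([505.9, -89.1,  -0.8]), 0.95, array([365., 239.])), (array([ 199.3, -289.5,    1.1]), 0.71, array([453.7, 339.7]))]
top handle_mid [(array([506. , -90.9, 106.9]), 0.86, array([369.2, 229.5])), (array([ 200.2, -290. ,  106.4]), 0.6, array([464.8, 338. ]))]
top pan [(array([326.9, 310.6,   2.6]), 0.68, array([2
[... 1115 characters left out ...]
   0.5]), 0.44, array([167.1, 375.4])), (array([ 414.1, -360.1,    4.7]), 0.32, array([153.9, 348.7]))]
scene slate [(array([558.6, 301.6,  10.5]), 0.7, array([424.1, 275.6])), (array([559.7, 301. , 310.3]), 0.54, array([444.6, 195.9]))]
scene lamp_bar [(array([558.4, 300.3, 312.3]), 0.62, array([444.1, 195. ]))]
scene square_tub [(array([ 416.1, -358.8,    5.8]), 0.84, array([154.6, 348.9]))]
scene flat_tub [(array([509.9, -93.6, 104.2]), 0.69, array([273.5, 308. ])), (array([ 561.3, -350.8,    1. ]), 0.68, array([182.4, 399.9]))]
scene pepper_mill [(array([657.5, 154.3,  11.8]), 0.65, array([398. , 330.9]))]
scene sample_cup [(array([494.3, 465.4,   9.5]), 0.66, array([460. , 233.3]))]
1.1
```

View pics/top0.png

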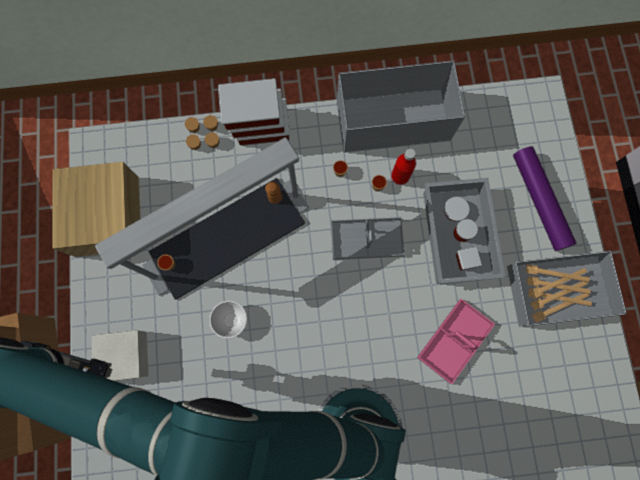

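View pics/scene0.png

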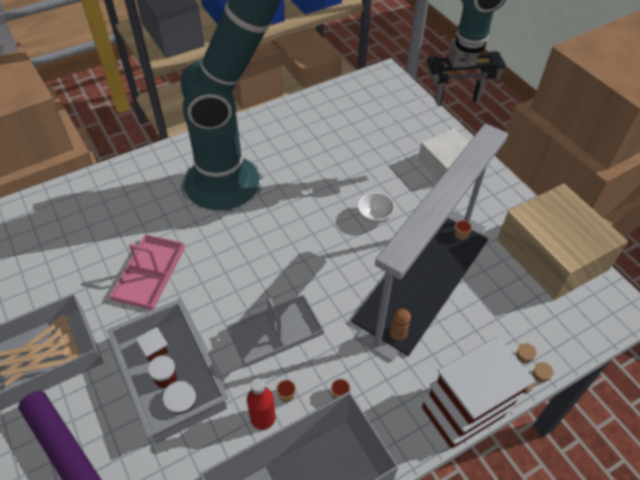

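The top view shows three tubs in the pan: flat at (457,208), tall round with brown body at (466,230), square at (470,260). The grey caddy is at (367,238) and its pink look-alike is at (458,340). The slate under the lamp bar is at (226,237), with the mill at (274,190) and the cup at (166,262). The scene view agrees: tub (162,372), caddy (275,328). Next I'll measure poses from depth and view an enlarged crop.

```bash
cat > b.py <<'E'
from h import *
np.set_printoptions(precision=1,suppress=True)
def rect(P):
    (c,s,a)=cv2.minAreaRect(P[:,:2].astype(np.float32)); return np.array(c),np.array(s),round(a,1)
crops=[]
for n in["top","scene"]:
    z=np.load(n+".npz");M=model(n);C=cloud(z["d"],M);ok=z["d"]>0;Z=C[...,2]
    def near(c,r,lo,hi): return C[ok&(np.hypot(C[...,0]-c[0],C[...,1]-c[1])<r)&(Z>lo)&(Z<hi)]
    print(n,"table z",np.median(Z[ok&(abs(Z)<30)]))
    for nm,c,r,lo,hi in [("caddy walls",(506,-91),135,9,27),("handle",(506,-91),60,90,125),("tubtop",(491,-361),31,48,70),("panrim",(490,-350),185,60,72),
       ("bar",(561,298),290,325,350),("slate",(556,301),215,6,16),("flat top",(560,-352),38,20,40),("square top",(413,-360),40,40,55),("bowl",(330,310),70,35,60),("mill",(658,154),30,60,120)]:
        P=near(c,r,lo,hi)
        if len(P)>4: print(nm,len(P),"rect",*rect(P),"mean",P.mean(0),"z5/95",np.percentile(P[:,2],[5,95]))
    for c in [(491,-361,40),(506,-91,50)]:
        u,v=proj(c,M).astype(int); p=z["p"][max(v-60,0):v+60,max(u-65,0):u+65]; crops.append(cv2.resize(p,(390,290),interpolation=cv2.INTER_CUBIC))
cv2.imwrite("pics/crop1.png",cv2.cvtColor(np.vstack([np.hstack(crops[:2]),np.hstack(crops[2:])]),cv2.COLOR_RGB2BGR))
o=bot.get_obs();print(o["orientation"],o["ee_pos"],o["wrist_force"])
E
python3 b.py
```

```text
top table z 0.9675844530017912
caddy walls 460 rect [533.8 -97.2] [191.  220.6] 3.0 mean [505.  -96.4  17.5] z5/95 [ 9.5 23.7]
handle 86 rect [505.1 -94. ] [10.1 60. ] 85.8 mean [502.9 -93.3 107.7] z5/95 [103.1 113.5]
tubtop 331 rect [ 489.1 -363.5] [53.2 56.4] 36.3 mean [ 488.  -362.2   57.9] z5/95 [53.  62.6]
panrim 1451 rect [ 486.4 -381. ] [239.  281.8] 88.7 mean [ 480.9 -355.7   65. ] z5/95 [60.8 69.3]
bar 5852 rect [559.9 300.5] [ 62.8 480.5] 24.7 mean [555.7 304.2 333.7] z5/95 [329.9 337.1]
slate 7092 rect [552.  296.4] [409.2 416.9] 70.8 mean [546.5 301.   11.6] z5/95 [ 7.3 15.2]
flat top 464 rect [ 556.9 -353.5] [67.3 67.8] 12.0 mean [ 556.  -353.3   29.9] z5/95 [25.5 34.3]
square top 390 rect [ 410.3 -359.3] [55.  55.1] 4.5 mean [ 409.7 -358.4   47. ] z5/95 [42.5 51.6]
bowl 291 rect [321.  307.2] [97.9 97.4] 58.9 mean [323.3 312.6  42.8] z5/95 [36.1 48.2]
mill 190 rect [655.2 151.9] [37.  36.4] 60.2 mean [651.3 151.3  90.3] z5/95 [ 62.8 102.8]
scene table z -1.8386402661898273
caddy walls 681 rect [509.8 -95.2] [201.2 117.3] 85.9 mean [513.2 -95.8  15.6] z5/95 [ 9.7 21.8]
h
[... 232 characters left out ...]
 88.7 mean [ 504.4 -359.3   63.2] z5/95 [60.4 66.7]
bar 4970 rect [563.8 299.2] [ 61.8 484.2] 24.8 mean [575.7 276.2 331.3] z5/95 [327.8 334.7]
slate 5724 rect [543. 293.] [340.3 428.5] 30.5 mean [577.6 288.9  10. ] z5/95 [ 6.6 14.1]
flat top 776 rect [ 562.4 -354.9] [68.3 68. ] 22.5 mean [ 563.3 -355.5   27.7] z5/95 [23.3 32.1]
square top 481 rect [ 416.5 -360.6] [56.7 53.7] 4.3 mean [ 417.8 -360.8   44.5] z5/95 [40.8 48.7]
bowl 228 rect [327.7 305.5] [ 96.9 100.3] 55.9 mean [323.1 309.   40.3] z5/95 [35.5 45.2]
mill 280 rect [663.1 147.5] [37.3 35.2] 35.9 mean [665.7 145.7  87.3] z5/95 [ 62.1 100.7]
[[ 0.4  0.9  0. ]
 [ 0.9 -0.4  0. ]
 [ 0.   0.  -1. ]] [238.6 604.6 214.6] [-0.4 -0.3  0.2]
```

View pics/crop1.png

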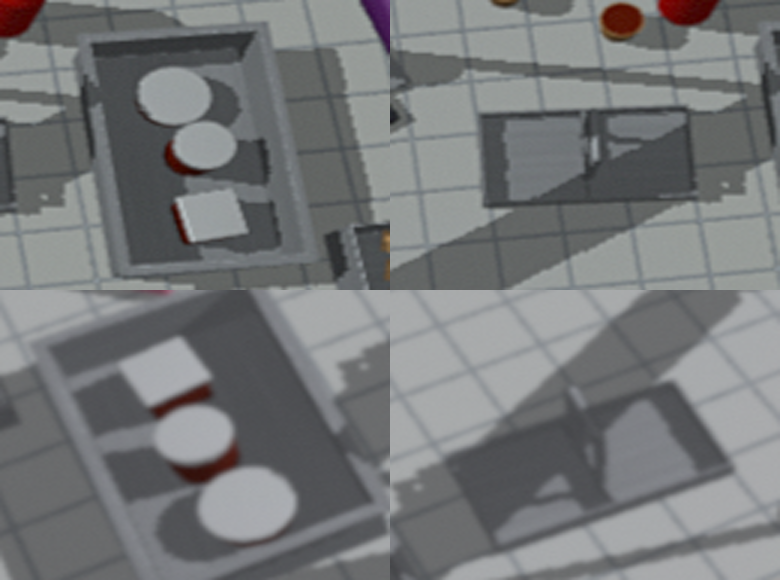

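The middle one in the pan is the tall round tub: its lid top is at about z=57 and it is 54 mm across. The others have tops at 29 (flat) and 46 (square). The caddy is the grey one. I'll write a helper that works out moves in tool axes.

```bash
cat >> h.py <<'E'
from scipy.spatial.transform import Rotation as Rn
def Rtool(a,t=0,h=None):
    """jaw x at world angle a (deg), tool down, leaning so z tips by t towards heading h"""
    a=np.radians(a); R=np.array([[np.cos(a),np.sin(a),0],[np.sin(a),-np.cos(a),0],[0,0,-1.]])
    if t: 
        h=np.radians(h); R=Rn.from_rotvec(np.radians(-t)*np.array([-np.sin(h),np.cos(h),0])).as_matrix()@R
    return R
def go(p,R,frm=None):
    o=bot.get_obs(); P,Q=frm if frm else (np.array(o["ee_pos"]),np.array(o["orientation"]))
    w=Rn.from_matrix(Q.T@R).as_rotvec(degrees=True); s=Q.T@(np.array(p)-P)/1000
    print([round(x,2) for x in w],[round(x,4) for x in s],"dist",round(np.linalg.norm(s)*1000),"ang",round(np.linalg.norm(w),1))
E
python3 -c "
from h import *
print(Rtool(86,40,-4).round(2))
go([420,100,330],Rtool(-10))"
```

```text
[[ 0.07  0.76  0.64]
 [ 1.   -0.05 -0.04]
 [-0.    0.64 -0.77]]
[np.float64(0.0), np.float64(-0.0), np.float64(78.46)] [np.float64(-0.4028), np.float64(0.354), np.float64(-0.1154)] dist 549 ang 78.5
```

Call:
drive_tool(
  commands=[
    [0,0,78.5,-0.403,0.354,-0.115,0.78],
    [0,0,78.5,-0.403,0.354,-0.115,0.78],
    [0,0,78.5,-0.403,0.354,-0.115,0.78],
    [0,0,78.5,-0.403,0.354,-0.115,0.78],
    [0,0,78.5,-0.403,0.354,-0.115,0.78],
    [0,0,78.5,-0.403,0.354,-0.115,0.78],
    [0,0,78.5,-0.403,0.354,-0.115,0.78],
    [0,0,78.5,-0.403,0.354,-0.115,0.78],
    [0,0,78.5,-0.403,0.354,-0.115,0.78],
    [0,0,78.5,-0.403,0.354,-0.115,0.78],
    [0,0,78.5,-0.403,0.354,-0.115,0.78],
    [0,0,78.5,-0.403,0.354,-0.115,0.78],
  ],
)

```text
clock: 2.3
ee_pos: [422.3, 94.1, 331.5]
orientation: [[0.983, -0.185, 0.004], [-0.185, -0.983, 0.001], [0.004, -0.002, -1.0]]
wrist_force: [-0.9, 0.7, 0.4]
opening: 0.778
```

```bash
python3 -c "
from h import *
o=bot.get_obs();print(o['clock'],o['ee_pos'],o['qpos'],o['opening'])
go([485,-345,260],Rtool(-88))"
```

```text
2.3 [422.31175693  94.0791283  331.53748968] [-46.30553444  -3.42417104  28.4741254  113.34890076   1.74116118
  69.43098354 -29.11994842] 0.7780101731730035
[np.float64(-0.24), np.float64(-0.1), np.float64(77.36)] [np.float64(0.1424), np.float64(0.4201), np.float64(0.0712)] dist 449 ang 77.4
```

Call:
drive_tool(
  commands=[
    [0,0,77.4,0.142,0.42,0.071,0.78],
    [0,0,77.4,0.142,0.42,0.071,0.78],
    [0,0,77.4,0.142,0.42,0.071,0.78],
    [0,0,77.4,0.142,0.42,0.071,0.78],
    [0,0,77.4,0.142,0.42,0.071,0.78],
    [0,0,77.4,0.142,0.42,0.071,0.78],
    [0,0,77.4,0.142,0.42,0.071,0.78],
    [0,0,77.4,0.142,0.42,0.071,0.78],
    [0,0,77.4,0.142,0.42,0.071,0.78],
    [0,0,77.4,0.142,0.42,0.071,0.78],
    [0,0,77.4,0.142,0.42,0.071,0.78],
    [0,0,77.4,0.142,0.42,0.071,0.78],
  ],
)

```text
clock: 3.5
ee_pos: [487.1, -337.0, 258.4]
orientation: [[0.047, -0.999, 0.0], [-0.999, -0.047, 0.001], [-0.001, -0.0, -1.0]]
wrist_force: [-0.6, -0.3, -0.1]
opening: 0.783
```

```bash
cat > c.py <<'E'
from h import *
import sys
np.set_printoptions(precision=1,suppress=True)
o=bot.get_obs();print(o['clock'],o['ee_pos'],o['qpos'],o['opening'])
M=model("wrist");p,d=bot.read_camera("wrist");np.savez("w1",p=p,d=d)
cv2.imwrite("pics/w1.png",cv2.cvtColor(p,cv2.COLOR_RGB2BGR))
for q in["tub","square_tub","flat_tub","pan"]:
    print(q,[(np.array(r["centre"]),round(r["score"],2),proj(r["centre"],M)) for r in bot.pinpoint("wrist",q)[:2]])
C=cloud(d,M);ok=d>0
def fit(c,r,lo,hi):
    P=C[ok&(np.hypot(C[...,0]-c[0],C[...,1]-c[1])<r)&(C[...,2]>lo)&(C[...,2]<hi)]
    if len(P)>5: print(len(P),cv2.minAreaRect(P[:,:2].astype(np.float32)),np.median(P[:,2]))
fit((492,-363),36,50,70); fit((413,-360),42,40,55); fit((559,-354),42,20,40); fit((490,-360),180,59,72)
E
python3 c.py
```

```text
3.5 [ 487.1 -337.   258.4] [ -8.8  25.1  54.  100.1 -22.1  66.2 -35.5] 0.7833148268536966
tub [(array([ 489.7, -361.3,    3.4]), 0.62, array([342.9, 206.4]))]
square_tub [(array([ 409.2, -356.8,    5.8]), 0.93, array([335.5, 270.3]))]
flat_tub [(array([ 557.2, -354. ,   -1.5]), 0.8, array([340. , 148.3]))]
pan [(array([ 487.4, -352. ,   -0.5]), 0.59, array([335. , 207.4]))]
2133 ((491.73309326171875, -361.95916748046875), (54.67399597167969, 54.002952575683594), 3.767904281616211) 57.45973813700749
2124 ((412.9267578125, -357.6455383300781), (54.11600112915039, 53.91952133178711), 4.701157093048096) 46.495093779676125
3273 ((559.2067260742188, -352.06121826171875), (68.76203155517578, 68.76597595214844), 2.746397018432617) 29.374388826717336
9203 ((489.117431640625, -350.13812255859375), (178.58267211914062, 282.1208801269531), 88.63658905029297) 64.38819586076983
```

View pics/w1.png

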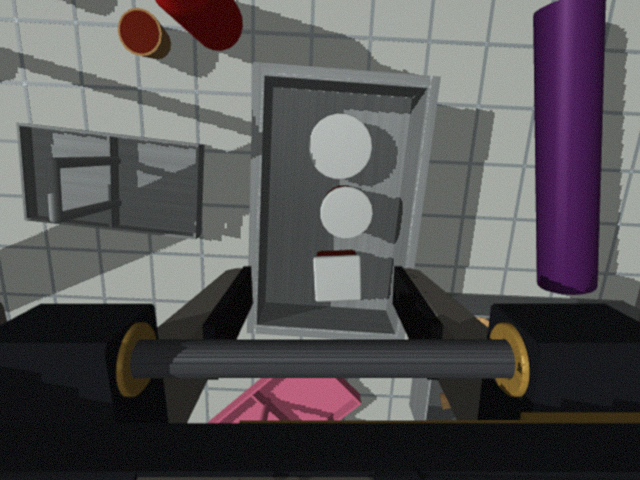

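The wrist view shows the tub lid at (346,212), between the flat lid (340,146) and the square one (337,277). Depth puts the tub at (491.7,-362) with its top at z=57.5. The pan rim measures 178x282 centred on (489,-350) with yaw -1.4°, so everything agrees.

```bash
python3 -c "
from h import *
o=bot.get_obs();print(o['clock'],o['ee_pos'])
go([491.7,-362,110],Rtool(-90));go([491.7,-362,34],Rtool(-90))"
```

```text
3.75 [ 487.21796537 -337.22509553  259.15184749]
[np.float64(-0.09), np.float64(0.04), np.float64(2.69)] [np.float64(0.0251), np.float64(-0.0031), np.float64(0.1491)] dist 151 ang 2.7
[np.float64(-0.09), np.float64(0.04), np.float64(2.69)] [np.float64(0.0251), np.float64(-0.0029), np.float64(0.2251)] dist 227 ang 2.7
```

Call:
drive_tool(
  commands=[
    [0,0,2.7,0.025,-0.003,0.05,0.78],
    [0,0,2.7,0.025,-0.003,0.1,0.78],
    [0,0,2.7,0.025,-0.003,0.149,0.78],
    [0,0,2.7,0.025,-0.003,0.149,0.78],
    [0,0,2.7,0.025,-0.003,0.149,0.78],
    [0,0,2.7,0.025,-0.003,0.149,0.78],
  ],
)

```text
clock: 4.35
ee_pos: [492.2, -364.4, 112.4]
orientation: [[-0.002, -1.0, 0.004], [-1.0, 0.002, -0.002], [0.002, -0.004, -1.0]]
wrist_force: [-0.7, -0.8, 0.8]
opening: 0.779
```

```bash
python3 -c "
from h import *
o=bot.get_obs();print(o['clock'],o['ee_pos'])
go([491.7,-362,34],Rtool(-90))"
```

```text
4.35 [ 492.19631279 -364.40654199  112.3910841 ]
[np.float64(-0.21), np.float64(-0.13), np.float64(-0.11)] [np.float64(-0.0026), np.float64(0.0008), np.float64(0.0784)] dist 78 ang 0.3
```

Call:
drive_tool(
  commands=[
    [0,0,0,-0.002,0.001,0.03,0.78],
    [0,0,0,-0.002,0.001,0.055,0.78],
    [0,0,0,-0.002,0.001,0.077,0.78],
    [0,0,0,-0.002,0.001,0.077,0.78],
    [0,0,0,-0.002,0.001,0.077,0.5],
    [0,0,0,-0.002,0.001,0.077,0.5],
    [0,0,0,-0.002,0.001,0.077,0.5],
    [0,0,0,-0.002,0.001,0.077,0.5],
    [0,0,0,-0.002,0.001,0.077,0.5],
    [0,0,0,-0.002,0.001,0.077,0.5],
  ],
  force=25,
)

```text
clock: 5.35
ee_pos: [491.1, -362.3, 34.9]
orientation: [[-0.002, -1.0, 0.003], [-1.0, 0.002, -0.001], [0.001, -0.003, -1.0]]
wrist_force: [-1.2, 1.2, 7.7]
opening: 0.598
```

```bash
python3 -c "
from h import *
o=bot.get_obs();print(o['clock'],o['ee_pos'],o['qpos'])
go([492,-362,175],Rtool(-90))"
```

```text
5.35 [ 491.11672782 -362.25967745   34.9060571 ] [  3.21390336  42.54012644  41.68223904 106.30098794 -38.69059785
  46.09899156 -24.70517093]
[np.float64(-0.2), np.float64(-0.08), np.float64(-0.13)] [np.float64(-0.0001), np.float64(-0.0014), np.float64(-0.1401)] dist 140 ang 0.2
```

Call:
drive_tool(
  commands=[
    [0,0,0,0,0,-0.02,0.5],
    [0,0,0,0,0,-0.05,0.5],
    [0,0,0,0,0,-0.09,0.5],
    [0,0,0,0,0,-0.13,0.5],
    [0,0,0,0,0,-0.165,0.5],
    [0,0,0,0,0,-0.2,0.5],
    [0,0,0,0,0,-0.2,0.5],
  ],
)

```text
clock: 6.05
ee_pos: [491.5, -363.6, 238.2]
orientation: [[-0.003, -1.0, 0.008], [-1.0, 0.003, -0.004], [0.004, -0.008, -1.0]]
wrist_force: [0.3, -1.0, 0.1]
opening: 0.603
```

```bash
python3 -c "
from h import *
o=bot.get_obs();print(o['clock'],o['ee_pos'],o['opening'])
go([504.3,-147,235],Rtool(-4))"
```

```text
6.05 [ 491.49495226 -363.61658297  238.17713605] 0.6027414086925404
[np.float64(-0.2), np.float64(-0.56), np.float64(-86.16)] [np.float64(-0.2167), np.float64(-0.0122), np.float64(0.0024)] dist 217 ang 86.2
```

Call:
drive_tool(
  commands=[
    [0,0,-8,-0.02,-0.001,0,0.5],
    [0,0,-16,-0.04,-0.002,0,0.5],
    [0,0,-24,-0.06,-0.003,0,0.5],
    [0,0,-32,-0.08,-0.004,0,0.5],
    [0,0,-40,-0.1,-0.006,0,0.5],
    [0,0,-48,-0.12,-0.007,0,0.5],
    [0,0,-56,-0.14,-0.008,0,0.5],
    [0,0,-64,-0.16,-0.009,0,0.5],
    [0,0,-72,-0.18,-0.01,0,0.5],
    [0,0,-80,-0.2,-0.011,0,0.5],
    [0,0,-86,-0.216,-0.012,0,0.5],
    [0,0,-86,-0.216,-0.012,0,0.5],
  ],
)

```text
clock: 7.25
ee_pos: [502.1, -142.9, 232.2]
orientation: [[0.998, -0.068, -0.001], [-0.068, -0.998, 0.002], [-0.001, -0.002, -1.0]]
wrist_force: [1.0, 0.4, -0.8]
opening: 0.599
```

```bash
cat > d.py <<'E'
from h import *
np.set_printoptions(precision=1,suppress=True)
bot.read_camera("wrist")
o=bot.get_obs();print(o['clock'],o['ee_pos'],o['opening'])
M=model("wrist");p,d=bot.read_camera("wrist")
cv2.imwrite("pics/w2.png",cv2.cvtColor(p,cv2.COLOR_RGB2BGR))
for q in["tub","caddy","handle_mid"]:
    print(q,[(np.array(r["centre"]),round(r["score"],2),proj(r["centre"],M)) for r in bot.pinpoint("wrist",q)[:2]])
C=cloud(d,M);ok=d>0;Z=C[...,2]
def fit(x,y,lo,hi):
    P=C[ok&(abs(C[...,0]-x[0])<x[1])&(abs(C[...,1]-y[0])<y[1])&(Z>lo)&(Z<hi)]
    if len(P)>5: print(len(P),cv2.minAreaRect(P[:,:2].astype(np.float32)),np.median(P[:,2]))
fit((507,70),(-95,115),12,26); fit((507,40),(-95,20),95,120)
go([504.3,-144,60],Rtool(-4))
E
python3 d.py
```

```text
7.3 [ 502.  -144.8  232.4] 0.6007777577526298
tub [(array([ 500.4, -144.6,  201.3]), 0.85, array([319.7, 265.9]))]
caddy [(array([507.4, -90.3,  -4.2]), 0.86, array([323.9, 162. ]))]
handle_mid [(array([507.9, -94.9, 103.4]), 0.86, array([325.3, 171.2]))]
2134 ((507.1285400390625, -91.45260620117188), (199.9261016845703, 110.51585388183594), 86.17678833007812) 19.123376684117716
842 ((506.998291015625, -91.5432357788086), (9.519962310791016, 58.964134216308594), 86.12999725341797) 108.55810912900722
[np.float64(0.03), np.float64(-0.0), np.float64(-0.32)] [np.float64(0.0021), np.float64(-0.0029), np.float64(0.1726)] dist 173 ang 0.3
```

View pics/w2.png

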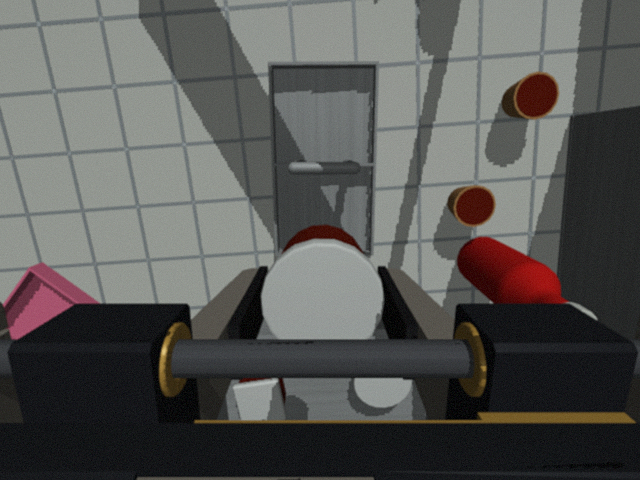

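The wrist view shows the held tub (323,290), the caddy (323,155) with its handle at (325,168), and the red bottle (510,270) close to the near bay. The caddy fits at (507.1,-91.5), yaw -3.85°, 200x110, as given. I'll check the bottle's clearance before choosing a bay.

```bash
python3 -c "
from h import *
np.set_printoptions(precision=1,suppress=True)
for n in ['top','scene']:
  z=np.load(n+'.npz');C=cloud(z['d'],model(n))
  P=C[(z['d']>0)&(C[...,0]>520)&(C[...,0]<720)&(C[...,1]>-260)&(C[...,1]<60)&(C[...,2]>60)]
  print(len(P),P.min(0),P.max(0),P.mean(0))
a=np.radians(-3.85);ya=np.array([-np.sin(a),np.cos(a)])
for s in(48,-48):
  c=np.array([507.1,-91.5])+s*ya;print(c);go([*c,160],Rtool(-3.85));go([*c,37],Rtool(-3.85))"
```

```text
511 [ 520.3 -243.1   60.3] [703.7 -90.3 175.7] [ 662.5 -204.6  117.9]
942 [ 520.  -245.2   60.1] [714.  -91.9 173.6] [ 681.6 -210.4  115. ]
[510.3 -43.6]
[np.float64(0.03), np.float64(-0.0), np.float64(-0.47)] [np.float64(0.0006), np.float64(-0.1034), np.float64(0.0725)] dist 126 ang 0.5
[np.float64(0.03), np.float64(-0.0), np.float64(-0.47)] [np.float64(0.0006), np.float64(-0.1034), np.float64(0.1955)] dist 221 ang 0.5
[ 503.9 -139.4]
[np.float64(0.03), np.float64(-0.0), np.float64(-0.47)] [np.float64(0.0014), np.float64(-0.0074), np.float64(0.0726)] dist 73 ang 0.5
[np.float64(0.03), np.float64(-0.0), np.float64(-0.47)] [np.float64(0.0014), np.float64(-0.0075), np.float64(0.1956)] dist 196 ang 0.5
```

The bottle stands at about (672,-207), and the gripper body reaches only x≈600, so the near bay is clear. Lowering there.

Call:
drive_tool(
  commands=[
    [0,0,-0.5,0.001,-0.007,0.04,0.5],
    [0,0,-0.5,0.001,-0.007,0.08,0.5],
    [0,0,-0.5,0.001,-0.007,0.12,0.5],
    [0,0,-0.5,0.001,-0.007,0.155,0.5],
    [0,0,-0.5,0.001,-0.007,0.175,0.5],
    [0,0,-0.5,0.001,-0.007,0.18,0.5],
    [0,0,-0.5,0.001,-0.007,0.184,0.5],
    [0,0,-0.5,0.001,-0.007,0.184,0.5],
    [0,0,-0.5,0.001,-0.007,0.184,0.5],
  ],
)

```text
clock: 8.4
ee_pos: [504.7, -138.8, 49.7]
orientation: [[0.998, -0.064, 0.002], [-0.064, -0.998, -0.0], [0.002, 0.0, -1.0]]
wrist_force: [0.2, -0.2, -1.4]
opening: 0.601
```

```bash
python3 -c "
from h import *
o=bot.get_obs();print(o['clock'],o['ee_pos'],o['opening'],o['wrist_force'])
go([503.9,-139.4,35],Rtool(-3.85))"
```

```text
8.4 [ 504.67940004 -138.81425158   49.74254033] 0.6011342622113175 [ 0.20391081 -0.16551263 -1.43436193]
[np.float64(0.01), np.float64(-0.13), np.float64(0.19)] [np.float64(-0.0008), np.float64(0.0006), np.float64(0.0147)] dist 15 ang 0.2
```

Call:
drive_tool(
  commands=[
    [0,0,0,0,0,0.005,0.5],
    [0,0,0,0,0,0.009,0.5],
    [0,0,0,0,0,0.012,0.5],
    [0,0,0,0,0,0.014,0.5],
    [0,0,0,0,0,0.0145,0.5],
    [0,0,0,0,0,0.0145,0.5],
  ],
)

```text
clock: 9.0
ee_pos: [503.6, -138.5, 34.9]
orientation: [[0.998, -0.064, -0.0], [-0.064, -0.998, 0.001], [-0.0, -0.001, -1.0]]
wrist_force: [-2.8, 1.0, 8.8]
opening: 0.599
```

Call:
drive_tool(
  commands=[
    [0,0,0,0,0,0,0.63],
    [0,0,0,0,0,0,0.66],
    [0,0,0,0,0,0,0.7],
    [0,0,0,0,0,0,0.74],
    [0,0,0,0,0,0,0.76],
    [0,0,0,0,0,-0.02,0.76],
    [0,0,0,0,0,-0.06,0.76],
    [0,0,0,0,0,-0.11,0.76],
    [0,0,0,0,0,-0.16,0.76],
    [0,0,0,0,0,-0.2,0.76],
    [0,0,0,0,0,-0.2,0.76],
  ],
)

```text
clock: 10.1
ee_pos: [507.0, -139.4, 239.5]
orientation: [[0.998, -0.064, 0.011], [-0.064, -0.998, -0.0], [0.011, -0.0, -1.0]]
wrist_force: [-0.3, -0.3, 0.5]
opening: 0.758
```

```bash
cat > e.py <<'E'
from h import *
np.set_printoptions(precision=1,suppress=True)
o=bot.get_obs();print(o['clock'],o['ee_pos'],o['qpos'],o['wrist_force'])
M=model("wrist");p,d=bot.read_camera("wrist")
cv2.imwrite("pics/w3.png",cv2.cvtColor(p,cv2.COLOR_RGB2BGR))
C=cloud(d,M);ok=d>0;Z=C[...,2]
def fit(x,y,lo,hi):
    P=C[ok&(abs(C[...,0]-x[0])<x[1])&(abs(C[...,1]-y[0])<y[1])&(Z>lo)&(Z<hi)]
    if len(P)>5: print(len(P),cv2.minAreaRect(P[:,:2].astype(np.float32)),np.median(P[:,2]))
fit((507,70),(-95,115),12,26); fit((507,40),(-91,20),95,120); fit((504,40),(-139,33),50,70)
t=40
R=Rtool(86.15,t,-3.85); hm=np.array([507.1,-91.5,105])
for back in (100,0): go(hm+R[:,2]*(19-back),R)
E
python3 e.py
```

```text
10.1 [ 507.  -139.4  239.5] [-18.1  13.8  35.2 109.9  -9.4  58.5  17.6] [-0.3 -0.3  0.5]
2454 ((506.94091796875, -91.79447937011719), (200.73468017578125, 110.23717498779297), 86.10926818847656) 19.049268684120534
819 ((506.868408203125, -91.35834503173828), (9.18856430053711, 59.03309631347656), 86.31576538085938) 108.54859831844874
2357 ((503.39471435546875, -137.75759887695312), (55.198909759521484, 54.57609939575195), 86.90296936035156) 57.370105922331504
[np.float64(-31.11), np.float64(30.93), np.float64(-85.86)] [np.float64(-0.0537), np.float64(-0.0474), np.float64(0.0693)] dist 100 ang 96.4
[np.float64(-31.11), np.float64(30.93), np.float64(-85.86)] [np.float64(0.0101), np.float64(-0.0471), np.float64(0.1463)] dist 154 ang 96.4
```

Tub stands upright in the bay at (503.4,-137.8), lid at z=57.4, caddy unmoved. Next, a tilted pre-grasp about 130 mm back along the tool axis.

```bash
python3 -c "
from h import *
R=Rtool(86.15,40,-3.85); hm=np.array([507,-91.5,105])
go(hm+R[:,2]*(19-130),R)"
```

```text
[np.float64(-31.11), np.float64(30.93), np.float64(-85.86)] [np.float64(-0.0729), np.float64(-0.0475), np.float64(0.0462)] dist 99 ang 96.4
```

Call:
drive_tool(
  commands=[
    [-31.1,30.9,-85.9,-0.073,-0.047,0.046,0.5],
    [-31.1,30.9,-85.9,-0.073,-0.047,0.046,0.5],
    [-31.1,30.9,-85.9,-0.073,-0.047,0.046,0.5],
    [-31.1,30.9,-85.9,-0.073,-0.047,0.046,0.5],
    [-31.1,30.9,-85.9,-0.073,-0.047,0.046,0.5],
    [-31.1,30.9,-85.9,-0.073,-0.047,0.046,0.5],
    [-31.1,30.9,-85.9,-0.073,-0.047,0.046,0.5],
    [-31.1,30.9,-85.9,-0.073,-0.047,0.046,0.5],
    [-31.1,30.9,-85.9,-0.073,-0.047,0.046,0.5],
    [-31.1,30.9,-85.9,-0.073,-0.047,0.046,0.5],
    [-31.1,30.9,-85.9,-0.073,-0.047,0.046,0.5],
    [-31.1,30.9,-85.9,-0.073,-0.047,0.046,0.5],
  ],
)

```text
clock: 11.35
ee_pos: [431.2, -90.3, 188.8]
orientation: [[0.536, 0.716, 0.447], [0.834, -0.53, -0.153], [0.127, 0.455, -0.881]]
wrist_force: [0.0, -0.3, -0.1]
opening: 0.499
```

```bash
cat > f.py <<'E'
from h import *
np.set_printoptions(precision=1,suppress=True)
o=bot.get_obs();print(o['clock'],o['ee_pos'],o['qpos'],o['opening'])
R=Rtool(86.15,40,-3.85); hm=np.array([507,-91.5,105]);print(R)
for b in(130,50,0): go(hm+R[:,2]*(19-b),R)
E
python3 f.py
```

```text
11.35 [431.2 -90.3 188.8] [ 33.6  -2.7 -30.7 139.5  22.1  16.8  38.3] 0.49903959688586763
[[ 0.1  0.8  0.6]
 [ 1.  -0.1 -0. ]
 [-0.   0.6 -0.8]]
[np.float64(-10.58), np.float64(10.04), np.float64(-28.03)] [np.float64(0.0056), np.float64(0.002), np.float64(0.0004)] dist 6 ang 31.6
[np.float64(-10.58), np.float64(10.04), np.float64(-28.03)] [np.float64(0.0224), np.float64(0.0127), np.float64(0.0779)] dist 82 ang 31.6
[np.float64(-10.58), np.float64(10.04), np.float64(-28.03)] [np.float64(0.033), np.float64(0.0194), np.float64(0.1263)] dist 132 ang 31.6
```

```bash
cat > f.py <<'E'
from h import *
import sys
np.set_printoptions(precision=1,suppress=True)
o=bot.get_obs();print(o['clock'],o['ee_pos'],o['qpos'],o['opening'])
t=float(sys.argv[1])
R=Rtool(86.15,t,-3.85); hm=np.array([507,-91.5,105]);Q=np.array(o["orientation"])
print("lean now",np.degrees(np.arccos(-Q[2,2])),"grasp pt now-hm",np.array(o["ee_pos"])-19*Q[:,2]-hm)
for up in(70,0): go(hm+R[:,2]*19+[0,0,up],R)
E
python3 f.py 40
```

```text
11.35 [431.2 -90.3 188.8] [ 33.6  -2.7 -30.7 139.5  22.1  16.8  38.3] 0.49903959688586763
lean now 28.180765459129884 grasp pt now-hm [-84.3   4.1 100.5]
[np.float64(-10.58), np.float64(10.04), np.float64(-28.03)] [np.float64(0.0419), np.float64(0.0512), np.float64(0.0646)] dist 92 ang 31.6
[np.float64(-10.58), np.float64(10.04), np.float64(-28.03)] [np.float64(0.033), np.float64(0.0194), np.float64(0.1263)] dist 132 ang 31.6
```

Call:
drive_tool(
  commands=[
    [-10.6,10,-28,0.042,0.051,0.065,0.5],
    [-10.6,10,-28,0.042,0.051,0.065,0.5],
    [-10.6,10,-28,0.042,0.051,0.065,0.5],
    [-10.6,10,-28,0.042,0.051,0.065,0.5],
    [-10.6,10,-28,0.042,0.051,0.065,0.5],
    [-10.6,10,-28,0.042,0.051,0.065,0.5],
    [-10.6,10,-28,0.042,0.051,0.065,0.5],
    [-10.6,10,-28,0.042,0.051,0.065,0.5],
  ],
)

```text
clock: 12.15
ee_pos: [516.5, -97.6, 160.8]
orientation: [[0.185, 0.773, 0.607], [0.983, -0.155, -0.103], [0.014, 0.615, -0.788]]
wrist_force: [-0.0, 1.0, -1.3]
opening: 0.5
```

```bash
python3 f.py 40
```

```text
12.15 [516.5 -97.6 160.8] [ 39.6  11.2 -36.  138.3 123.5  10.3 -35.6] 0.4995255606495097
lean now 37.98361109216694 grasp pt now-hm [-2.  -4.1 70.7]
[np.float64(-1.97), np.float64(3.65), np.float64(-5.83)] [np.float64(0.0057), np.float64(0.001), np.float64(0.0013)] dist 6 ang 7.2
[np.float64(-1.97), np.float64(3.65), np.float64(-5.83)] [np.float64(0.0046), np.float64(-0.042), np.float64(0.0565)] dist 71 ang 7.2
```

```bash
python3 f.py 36
```

```text
12.15 [516.5 -97.6 160.8] [ 39.6  11.2 -36.  138.3 123.5  10.3 -35.6] 0.4995255606495097
lean now 37.98361109216694 grasp pt now-hm [-2.  -4.1 70.7]
[np.float64(2.02), np.float64(3.45), np.float64(-5.95)] [np.float64(0.0055), np.float64(-0.0003), np.float64(0.0013)] dist 6 ang 7.2
[np.float64(2.02), np.float64(3.45), np.float64(-5.95)] [np.float64(0.0045), np.float64(-0.0433), np.float64(0.0565)] dist 71 ang 7.2
```

Call:
drive_tool(
  commands=[
    [2,3.4,-5.9,0.005,0,0.001,0.5],
    [2,3.4,-5.9,0.005,0,0.001,0.5],
    [2,3.4,-5.9,0.005,0,0.001,0.5],
    [2,3.4,-5.9,0.005,0,0.001,0.5],
    [2,3.4,-5.9,0.005,-0.013,0.018,0.5],
    [2,3.4,-5.9,0.005,-0.013,0.018,0.5],
    [2,3.4,-5.9,0.005,-0.013,0.018,0.5],
  ],
)

```text
clock: 12.85
ee_pos: [518.6, -93.2, 139.5]
orientation: [[0.072, 0.807, 0.587], [0.997, -0.059, -0.042], [0.001, 0.588, -0.809]]
wrist_force: [0.6, 0.5, 0.4]
opening: 0.497
```

```bash
python3 f.py 36
```

```text
12.85 [518.6 -93.2 139.5] [ 58.6  20.5 -55.5 136.7 113.6  14.2 -13.7] 0.49730176084186045
lean now 36.034226028997416 grasp pt now-hm [ 0.4 -0.9 49.8]
[np.float64(0.03), np.float64(0.13), np.float64(-0.26)] [np.float64(0.0009), np.float64(0.0115), np.float64(-0.0166)] dist 20 ang 0.3
[np.float64(0.03), np.float64(0.13), np.float64(-0.26)] [np.float64(0.0009), np.float64(-0.0297), np.float64(0.04)] dist 50 ang 0.3
```

Call:
drive_tool(
  commands=[
    [0,0,-0.2,0.001,-0.01,0.013,0.5],
    [0,0,-0.2,0.001,-0.02,0.027,0.5],
    [0,0,-0.2,0.001,-0.029,0.039,0.5],
    [0,0,-0.2,0.001,-0.03,0.041,0.5],
    [0,0,-0.2,0.001,-0.03,0.041,0.5],
    [0,0,-0.2,0.001,-0.03,0.041,0.5],
  ],
)

```text
clock: 13.45
ee_pos: [520.1, -93.2, 90.7]
orientation: [[0.069, 0.805, 0.59], [0.998, -0.053, -0.045], [-0.005, 0.591, -0.806]]
wrist_force: [-0.6, 0.9, -0.2]
opening: 0.5
```

```bash
python3 f.py 36; python3 -c "
from h import *
p,d=bot.read_camera('wrist');q,_=bot.read_camera('scene')
cv2.imwrite('pics/g.png',cv2.cvtColor(np.hstack([cv2.resize(p,(400,300)),cv2.resize(q[120:420,100:500],(400,300))]),cv2.COLOR_RGB2BGR))"
```

```text
13.45 [520.1 -93.2  90.7] [ 58.9  32.8 -58.3 137.9 125.4  26.5 -20.2] 0.4997079122605946
lean now 36.25686498859095 grasp pt now-hm [ 1.9 -0.8  1. ]
[np.float64(0.26), np.float64(0.32), np.float64(0.08)] [np.float64(0.0004), np.float64(0.0392), np.float64(-0.0568)] dist 69 ang 0.4
[np.float64(0.26), np.float64(0.32), np.float64(0.08)] [np.float64(0.0008), np.float64(-0.0022), np.float64(-0.0003)] dist 2 ang 0.4
```

View pics/g.png

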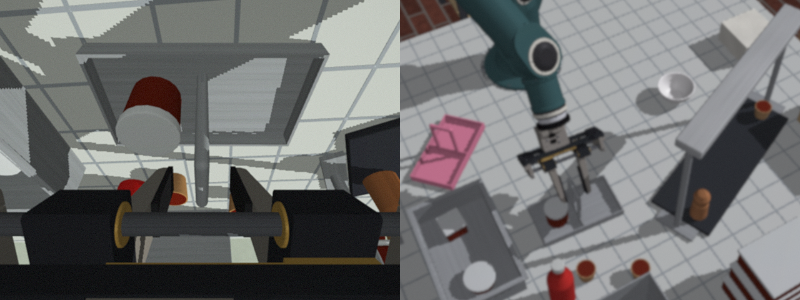

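The left half (wrist) shows the handle bar between the open fingers and the tub standing in its bay. The right half (scene) agrees, with the gripper leaning back to the robot. Closing at 60 N, then a small lift.

Call:
drive_tool(
  commands=[
    [0,0,0,0,-0.001,0,0.3],
    [0,0,0,0,-0.001,0,0.15],
    [0,0,0,0,-0.001,0,0.0],
    [0,0,0,0,-0.001,0,0.0],
    [0,0,0,0,-0.001,0,0.0],
    [0,0,0,0,-0.001,0,0.0],
    [0,0,0,0,-0.001,0,0.0],
    [0,0,0,0,-0.001,0,0.0],
    [0,0,0,0,-0.001,0,0.0],
  ],
  force=60,
)

```text
clock: 14.45
ee_pos: [518.9, -92.9, 89.2]
orientation: [[0.07, 0.805, 0.589], [0.998, -0.054, -0.044], [-0.004, 0.591, -0.807]]
wrist_force: [-0.8, 0.5, 1.1]
opening: 0.092
```

```bash
python3 f.py 36; python3 -c "
from h import *
o=bot.get_obs();P=np.array(o['ee_pos']);R=np.array(o['orientation'])
for u in (20,60): go(P+[0,0,u],R)"
```

```text
14.45 [518.9 -92.9  89.2] [ 59.1  33.1 -58.4 138.1 125.6  26.7 -20.3] 0.09176561117329617
lean now 36.20792719562646 grasp pt now-hm [ 0.7 -0.5 -0.5]
[np.float64(0.21), np.float64(0.25), np.float64(0.01)] [np.float64(0.0003), np.float64(0.041), np.float64(-0.0573)] dist 70 ang 0.3
[np.float64(0.21), np.float64(0.25), np.float64(0.01)] [np.float64(0.0006), np.float64(-0.0003), np.float64(-0.0008)] dist 1 ang 0.3
[np.float64(0.0), np.float64(0.0), np.float64(0.0)] [np.float64(-0.0001), np.float64(0.0118), np.float64(-0.0161)] dist 20 ang 0.0
[np.float64(0.0), np.float64(0.0), np.float64(0.0)] [np.float64(-0.0002), np.float64(0.0354), np.float64(-0.0484)] dist 60 ang 0.0
```

Call:
drive_tool(
  commands=[
    [0,0,0,0,0.002,-0.003,0],
    [0,0,0,0,0.006,-0.008,0],
    [0,0,0,0,0.012,-0.016,0],
    [0,0,0,0,0.02,-0.027,0],
    [0,0,0,0,0.028,-0.038,0],
    [0,0,0,0,0.034,-0.046,0],
    [0,0,0,0,0.036,-0.049,0],
    [0,0,0,0,0.036,-0.049,0],
    [0,0,0,0,0.036,-0.049,0],
  ],
)

```text
clock: 15.35
ee_pos: [518.4, -92.6, 149.5]
orientation: [[0.07, 0.806, 0.588], [0.998, -0.054, -0.044], [-0.004, 0.59, -0.807]]
wrist_force: [-0.2, 0.3, -5.4]
opening: 0.092
```

```bash
cat > k.py <<'E'
from h import *
import sys
np.set_printoptions(precision=1,suppress=True)
o=bot.get_obs();P=np.array(o['ee_pos']);R=np.array(o['orientation'])
print(o['clock'],P,o['qpos'],o['opening'],o['wrist_force'],o['moment'])
R0=np.array([[.07,.805,.589],[.998,-.054,-.044],[-.004,.591,-.807]]);R0=Rn.from_matrix(R0).as_matrix()
g0=np.array([518.9,-92.9,89.2])-np.array([507,-91.5,0])  # TCP in caddy pose yaw -3.85
# args: caddy x,y,z,yaw
for s in sys.argv[1:]:
    x,y,z,w=map(float,s.split(","));D=Rn.from_euler("z",w+3.85,degrees=True).as_matrix()
    print(s,"lean/level err",Rn.from_matrix(R@R0.T).as_rotvec(degrees=True)); go(D@g0+[x,y,z],D@R0)
E
python3 k.py 507,-91.5,60,-3.85 530,100,65,10 484,266,65,24.75; python3 -c "
from h import *
q,_=bot.read_camera('scene')
cv2.imwrite('pics/lift.png',cv2.cvtColor(cv2.resize(q[100:400,60:460],(800,600)),cv2.COLOR_RGB2BGR))"
```

```text
15.35 [518.4 -92.6 149.5] [ 58.3  18.2 -54.8 136.5 109.8  12.3 -10.6] 0.09205143584818613 [-0.2  0.3 -5.4] [ 0.2  1.3 -0. ]
507,-91.5,60,-3.85 lean/level err [0.  0.1 0. ]
[np.float64(-0.05), np.float64(-0.02), np.float64(0.0)] [np.float64(-0.0003), np.float64(0.0002), np.float64(0.0005)] dist 1 ang 0.1
530,100,65,10 lean/level err [0.  0.1 0. ]
[np.float64(-0.1), np.float64(8.16), np.float64(-11.18)] [np.float64(0.1952), np.float64(0.0112), np.float64(0.0015)] dist 196 ang 13.8
484,266,65,24.75 lean/level err [0.  0.1 0. ]
[np.float64(-0.16), np.float64(16.87), np.float64(-23.08)] [np.float64(0.3605), np.float64(-0.0356), np.float64(-0.0335)] dist 364 ang 28.6
```

View pics/lift.png

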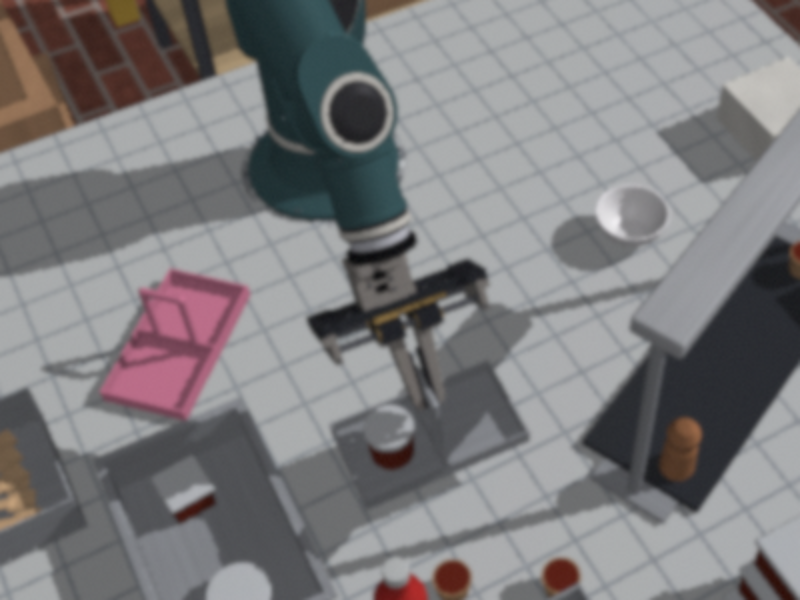

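The picture shows the caddy hanging level from the gripper with the tub upright (390,438). Next is a gentle carry to the via point.

Call:
drive_tool(
  commands=[
    [0,0.2,-0.3,0.006,0,0,0],
    [0,0.8,-1.1,0.019,0.001,0,0],
    [0,1.6,-2.2,0.038,0.002,0,0],
    [0,2.4,-3.3,0.058,0.003,0,0],
    [0,3.3,-4.5,0.079,0.004,0.001,0],
    [0,4.2,-5.8,0.1,0.006,0.001,0],
    [0,5.1,-7,0.121,0.007,0.001,0],
    [0,6,-8.2,0.142,0.008,0.001,0],
    [0,6.8,-9.3,0.161,0.009,0.001,0],
    [0,7.5,-10.2,0.177,0.01,0.001,0],
    [0,8,-10.9,0.189,0.011,0.001,0],
    [0,8.2,-11.2,0.195,0.011,0.001,0],
  ],
)

```text
clock: 16.6
ee_pos: [541.9, 103.0, 154.9]
orientation: [[-0.174, 0.795, 0.581], [0.985, 0.142, 0.101], [-0.002, 0.59, -0.807]]
wrist_force: [-0.7, 0.2, -5.4]
opening: 0.092
```

```bash
python3 k.py 530,100,65,10 484,266,65,24.75
```

```text
16.6 [541.9 103.  154.9] [ 36.8  22.1 -59.6 133.3  98.7  21.9  -6.3] 0.09167365908120083 [-0.7  0.2 -5.4] [-0.1  1.2  0. ]
530,100,65,10 lean/level err [ 0.1  0.1 14. ]
[np.float64(-0.06), np.float64(-0.17), np.float64(0.1)] [np.float64(-0.0015), np.float64(-0.0006), np.float64(0.0004)] dist 2 ang 0.2
484,266,65,24.75 lean/level err [ 0.1  0.1 14. ]
[np.float64(-0.11), np.float64(8.54), np.float64(-11.8)] [np.float64(0.173), np.float64(-0.0138), np.float64(-0.0097)] dist 174 ang 14.6
```

Call:
drive_tool(
  commands=[
    [0,0.3,-0.4,0.005,0,0,0],
    [0,0.9,-1.2,0.017,-0.001,-0.001,0],
    [0,1.7,-2.4,0.034,-0.003,-0.002,0],
    [0,2.6,-3.5,0.052,-0.004,-0.003,0],
    [0,3.5,-4.8,0.071,-0.006,-0.004,0],
    [0,4.4,-6.1,0.09,-0.007,-0.005,0],
    [0,5.4,-7.4,0.109,-0.009,-0.006,0],
    [0,6.3,-8.7,0.128,-0.01,-0.007,0],
    [0,7.2,-9.9,0.145,-0.012,-0.008,0],
    [0,7.9,-10.9,0.159,-0.013,-0.009,0],
    [0,8.4,-11.6,0.169,-0.014,-0.01,0],
    [0,8.5,-11.8,0.173,-0.014,-0.01,0],
  ],
)

```text
clock: 17.8
ee_pos: [494.8, 269.9, 154.2]
orientation: [[-0.415, 0.734, 0.537], [0.91, 0.338, 0.241], [-0.005, 0.589, -0.808]]
wrist_force: [-0.1, -0.0, -5.9]
opening: 0.092
```

```bash
cat > m.py <<'E'
from h import *
np.set_printoptions(precision=1,suppress=True)
ims=[]
for n in["top","scene"]:
    M=model(n);p,d=bot.read_camera(n);C=cloud(d,M);ok=d>0;Z=C[...,2];ims.append(p)
    print(n,[(q,np.array(r["centre"]),round(r["score"],2)) for q in("slate","lamp_bar","caddy","tub","pepper_mill","sample_cup") for r in bot.pinpoint(n,q)[:1]])
    m=ok&(Z>4)&(Z<20)&(p.max(-1)<75)
    e=np.array([.908,.419]);rel=(C[...,:2]-[557.3,299.5]);x=rel@e;y=rel@[-.419,.908]
    m&=(abs(x)<105)&(abs(y)<240)
    P=np.stack([x,y],-1)[m]; print("slate pass-frame: x",np.percentile(P[:,0],[0.3,99.7]),"y",np.percentile(P[:,1],[.3,99.7]))
cv2.imwrite("pics/near.png",cv2.cvtColor(np.vstack([cv2.resize(ims[0][130:330,90:357],(800,300)),cv2.resize(ims[1][100:400,250:650],(800,300))]) if 0 else np.hstack([cv2.resize(ims[0][130:330,110:330],(400,364)),cv2.resize(ims[1][120:360,260:524],(400,364))]),cv2.COLOR_RGB2BGR))
E
python3 k.py 484,266,65,24.75; python3 m.py
```

```text
17.8 [494.8 269.9 154.2] [ 20.1  26.7 -64.4 131.6  97.1  29.5  -6.6] 0.09216537912555753 [-0.1 -0.  -5.9] [-0.4  1.2  0. ]
484,266,65,24.75 lean/level err [-0.1  0.1 28.5]
[np.float64(-0.12), np.float64(0.07), np.float64(-0.01)] [np.float64(0.0004), np.float64(0.0004), np.float64(0.0003)] dist 1 ang 0.1
top [('slate', array([556.1, 301.7,  12.1]), 0.83), ('lamp_bar', array([563.8, 298.8, 308.6]), 0.67), ('caddy', array([484.9, 266.7,  65.2]), 0.69), ('tub', array([499.9, 226.1,  64.4]), 0.42), ('pepper_mill', array([660.1, 151.9,  12.3]), 0.5), ('sample_cup', array([495.3, 463.4,  14.4]), 0.57)]
slate pass-frame: x [-82.4  76.5] y [-209.3  209.1]
scene [('slate', array([560.3, 300.8,  11.2]), 0.84), ('lamp_bar', array([559.3, 300.3, 311.8]), 0.8), ('caddy', array([482.4, 266.5,  63.8]), 0.97), ('tub', array([504. , 225.2,  67.2]), 0.53), ('pepper_mill', array([658.3, 157.4,  13.8]), 0.95), ('sample_cup', array([494.8, 465.2,   9.9]), 0.75)]
slate pass-frame: x [-76.4  79.9] y [-214.3  202.6]
```

View pics/near.png

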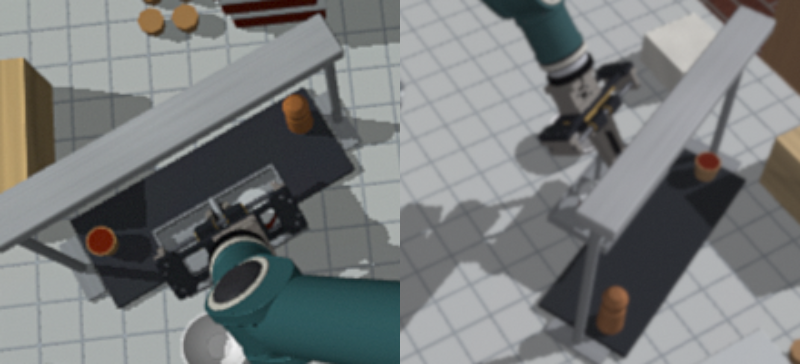

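Top view: the caddy sits in front of the slate with the mill (297,113) and cup (100,240) clear of its ends. Scene view: the wrist is on the robot's side of the bar. The slate fits my frame to within 3 mm.

```bash
python3 k.py 484,266,35,24.75 550,296.2,35,24.75 550,296.2,14,24.75 550,296.2,12,24.75
```

```text
18.5 [495.4 268.5 154.1] [ 20.3  26.6 -64.4 131.7  97.1  29.5  -6.6] 0.09186342835143853 [-0.8  0.3 -4.4] [-0.4  1.2  0. ]
484,266,35,24.75 lean/level err [-0.1  0.1 28.4]
[np.float64(-0.12), np.float64(0.17), np.float64(-0.1)] [np.float64(0.0021), np.float64(-0.0172), np.float64(0.0245)] dist 30 ang 0.2
550,296.2,35,24.75 lean/level err [-0.1  0.1 28.4]
[np.float64(-0.12), np.float64(0.17), np.float64(-0.1)] [np.float64(0.0023), np.float64(0.0414), np.float64(0.0673)] dist 79 ang 0.2
550,296.2,14,24.75 lean/level err [-0.1  0.1 28.4]
[np.float64(-0.12), np.float64(0.17), np.float64(-0.1)] [np.float64(0.0024), np.float64(0.0291), np.float64(0.0842)] dist 89 ang 0.2
550,296.2,12,24.75 lean/level err [-0.1  0.1 28.4]
[np.float64(-0.12), np.float64(0.17), np.float64(-0.1)] [np.float64(0.0024), np.float64(0.0279), np.float64(0.0858)] dist 90 ang 0.2
```

Call:
drive_tool(
  commands=[
    [0,0,0,0,-0.004,0.006,0],
    [0,0,0,0.001,-0.01,0.015,0],
    [0,0,0,0.002,-0.015,0.022,0],
    [0,0,0,0.002,-0.017,0.026,0],
    [0,0,0,0.002,-0.01,0.031,0],
    [0,0,0,0.002,0.001,0.038,0],
    [0,0,0,0.002,0.013,0.047,0],
    [0,0,0,0.002,0.025,0.056,0],
    [0,0,0,0.002,0.034,0.062,0],
    [0,0,0,0.002,0.039,0.066,0],
    [0,0,0,0.002,0.041,0.067,0],
    [0,0,0,0.002,0.041,0.067,0],
  ],
)

```text
clock: 19.7
ee_pos: [560.7, 300.4, 124.1]
orientation: [[-0.414, 0.735, 0.538], [0.91, 0.337, 0.24], [-0.005, 0.589, -0.808]]
wrist_force: [-0.3, 0.1, -5.3]
opening: 0.093
```

```bash
cat > n.py <<'E'
from h import *
np.set_printoptions(precision=1,suppress=True)
for n in["top","scene"]:
    bot.read_camera(n)
    for q in("caddy","tub"): print(n,q,[(np.array(r["centre"]),round(r["score"],2)) for r in bot.pinpoint(n,q)[:2]])
E
python3 n.py; python3 k.py 550,296.2,20,24.75 550,296.2,14,24.75 550,296.2,11.5,24.75
```

```text
top caddy [(array([549.6, 297.9,  34.3]), 0.78), (array([ 199.1, -289.8,    1.8]), 0.58)]
top tub [(array([715.3, -42.6,  -1.5]), 0.17)]
scene caddy [(array([ 198.4, -291.5,   -1.4]), 0.93), (array([545.4, 297.2,  34. ]), 0.74)]
scene tub [(array([570.8, 256.8,  33.5]), 0.68)]
20.0 [560.4 300.2 124.1] [ 13.3  36.2 -58.3 123.8 101.1  33.4  -5.1] 0.09489432471677993 [ 0.8 -0.1 -4.2] [-0.4  1.2  0. ]
550,296.2,20,24.75 lean/level err [-0.1  0.1 28.4]
[np.float64(-0.13), np.float64(0.17), np.float64(-0.07)] [np.float64(0.0003), np.float64(-0.0081), np.float64(0.0125)] dist 15 ang 0.2
550,296.2,14,24.75 lean/level err [-0.1  0.1 28.4]
[np.float64(-0.13), np.float64(0.17), np.float64(-0.07)] [np.float64(0.0003), np.float64(-0.0116), np.float64(0.0174)] dist 21 ang 0.2
550,296.2,11.5,24.75 lean/level err [-0.1  0.1 28.4]
[np.float64(-0.13), np.float64(0.17), np.float64(-0.07)] [np.float64(0.0003), np.float64(-0.0131), np.float64(0.0194)] dist 23 ang 0.2
```

Call:
drive_tool(
  commands=[
    [0,0,0,0,-0.003,0.004,0],
    [0,0,0,0,-0.006,0.009,0],
    [0,0,0,0,-0.009,0.013,0],
    [0,0,0,0,-0.011,0.016,0],
    [0,0,0,0,-0.012,0.0175,0],
    [0,0,0,0,-0.0125,0.0185,0],
    [0,0,0,0,-0.013,0.019,0],
    [0,0,0,0,-0.013,0.019,0],
  ],
)

```text
clock: 20.8
ee_pos: [561.4, 300.8, 101.3]
orientation: [[-0.414, 0.734, 0.538], [0.91, 0.337, 0.24], [-0.005, 0.589, -0.808]]
wrist_force: [-0.4, 0.9, -4.7]
opening: 0.095
```

Call:
drive_tool(
  commands=[
    [0,0,0,0,-0.0005,0.0007,0],
    [0,0,0,0,-0.0005,0.0007,0],
    [0,0,0,0,-0.0009,0.0012,0],
    [0,0,0,0,-0.0009,0.0012,0],
  ],
)

```text
clock: 21.2
ee_pos: [561.9, 300.9, 101.4]
orientation: [[-0.414, 0.732, 0.541], [0.91, 0.337, 0.24], [-0.007, 0.592, -0.806]]
wrist_force: [-7.2, -4.8, 9.7]
opening: 0.09
```

Call:
drive_tool(
  commands=[
    [0,0,0,0,0.0005,-0.0007,0],
    [0,0,0,0,0.0005,-0.0007,0],
    [0,0,0,0,0.0005,-0.0007,0.12],
    [0,0,0,0,0.0005,-0.0007,0.18],
    [0,0,0,0,0.0005,-0.0007,0.28],
    [0,0,0,0,0.0005,-0.0007,0.4],
    [0,0,0,0,0.0005,-0.0007,0.45],
    [0,0,0,0,0.0005,-0.0007,0.45],
  ],
)

```text
clock: 22.0
ee_pos: [561.4, 300.5, 100.5]
orientation: [[-0.413, 0.735, 0.538], [0.911, 0.337, 0.24], [-0.005, 0.589, -0.808]]
wrist_force: [-0.0, -1.0, -0.2]
opening: 0.45
```

```bash
python3 n.py; python3 -c "
from h import *
o=bot.get_obs();print(o['clock'],o['ee_pos'],o['wrist_force'],o['opening'])
p,d=bot.read_camera('wrist');cv2.imwrite('pics/rel.png',cv2.cvtColor(p,cv2.COLOR_RGB2BGR))"
```

```text
top caddy [(array([ 200.1, -289.6,   -2.4]), 0.86), (array([551.2, 296.3,   8.5]), 0.84)]
top tub [(array([569.2, 253.2,  17.7]), 0.63), (array([ 562.7, -354.8,    2.9]), 0.55)]
scene caddy [(array([ 199.1, -293.7,   -3.7]), 0.96), (array([550. , 295.1,   9.2]), 0.83)]
scene tub [(array([574.3, 255.2,  14.4]), 0.89), (array([495.3, 465.8,  10.2]), 0.16)]
22.3 [561.3629489  300.48432499 100.49854652] [ 0.15443489 -0.09066338 -0.62561131] 0.44616686368512887
```

View pics/rel.png

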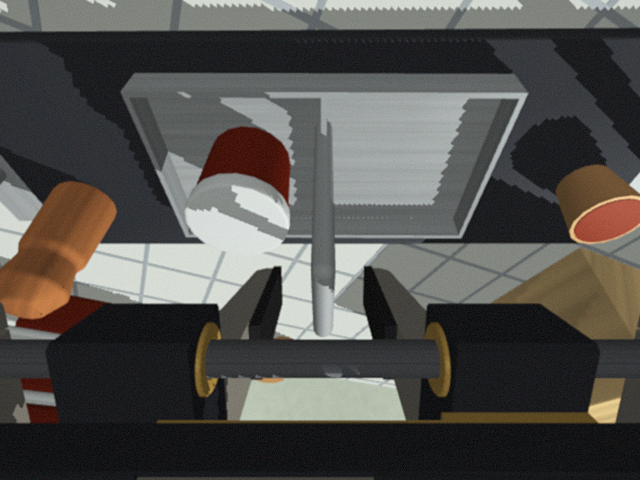

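The wrist picture (its top is the robot side) shows the caddy standing on the slate, the tub upright at (240,190), the bar free between the open fingers, and the mill (60,250) and cup (605,205) clear. Retreating along the tool axis.

Call:
drive_tool(
  commands=[
    [0,0,0,0,0,-0.01,0.45],
    [0,0,0,0,0,-0.025,0.45],
    [0,0,0,0,0,-0.045,0.45],
    [0,0,0,0,0,-0.065,0.45],
    [0,0,0,0,-0.03,-0.085,0.45],
    [0,0,0,0,-0.06,-0.1,0.45],
    [0,0,0,0,-0.09,-0.11,0.45],
    [0,0,0,0,-0.1,-0.12,0.45],
    [0,0,0,0,-0.1,-0.12,0.45],
  ],
)

```text
clock: 23.25
ee_pos: [431.0, 242.0, 143.5]
orientation: [[-0.413, 0.736, 0.536], [0.911, 0.34, 0.234], [-0.01, 0.585, -0.811]]
wrist_force: [-1.4, 1.0, -1.5]
opening: 0.453
```

```bash
cat > z.py <<'E'
from h import *
np.set_printoptions(precision=1,suppress=True)
o=bot.get_obs();print(o['clock'],o['ee_pos'],o['qpos'],o['wrist_force'])
ims=[]
for n in["top","scene","wrist"]:
    M=model(n);p,d=bot.read_camera(n);ims.append(p);C=cloud(d,M);ok=d>0;Z=C[...,2]
    rel=C[...,:2]-[557.3,299.5];x=rel@[.908,.419];y=rel@[-.419,.908]
    for nm,m in (("walls",(Z>24)&(Z<38)&(abs(x+8)<65)&(abs(y)<112)),("slate",(Z>4)&(Z<20)&(p.max(-1)<75)&(abs(x)<105)&(abs(y)<240)),("tubtop",(Z>60)&(Z<78)&(abs(x+8)<50)&(abs(y+47)<40))):
        P=np.stack([x,y],-1)[ok&m]
        if len(P)>10: print(n,nm,len(P),"x",np.percentile(P[:,0],[.5,99.5]),"y",np.percentile(P[:,1],[.5,99.5]),"z",np.median(Z[ok&m]), cv2.minAreaRect(P.astype(np.float32))[2])
    print(n,[(q,np.array(r["centre"]),round(r["score"],2)) for q in("slate","caddy","tub","square_tub","flat_tub","pepper_mill","sample_cup","dip_bowl") for r in bot.pinpoint(n,q)[:1]])
cv2.imwrite("pics/end.png",cv2.cvtColor(np.hstack([cv2.resize(i,(400,300)) for i in ims[1:]]),cv2.COLOR_RGB2BGR))
E
python3 z.py
```

```text
23.25 [431.  242.  143.5] [ 33.2  44.6 -88.3 139.7 101.8  53.1  -7.5] [-1.4  1.  -1.5]
top walls 386 x [-66.5  45.7] y [-101.7   98.2] z 30.782140951766223 89.56366729736328
top slate 4689 x [-82.6  76.3] y [-209.   208.3] z 11.93526123664401 89.5010986328125
top tubtop 326 x [-38.3  15.8] y [-74.5 -21.2] z 69.56322159153945 75.80384826660156
top [('caddy', array([549.1, 296.2,  11.4]), 0.8), ('tub', array([570.4, 254.2,  12.8]), 0.65), ('square_tub', array([ 410. , -360.6,    2.8]), 0.57), ('flat_tub', array([ 558. , -351.7,    1.6]), 0.97), ('pepper_mill', array([661.1, 156.6,  12.8]), 0.75), ('sample_cup', array([494.6, 465.8,  11.1]), 0.76), ('dip_bowl', array([322.4, 310.9,   2.9]), 0.63)]
scene walls 378 x [-60.5  49.3] y [-107.4   97.4] z 28.716007912291275 89.32508850097656
scene slate 3805 x [-76.6  80. ] y [-213.8  202.9] z 9.681849797335417 89.78897094726562
scene tubtop 363 x [-27.8  21. ] y [-80.1  -8.4] z 67.23862189246415 0.08189720660448074
scene [('caddy', array([ 199. , -294.1,   -4.1]), 0.97), ('tub', array([572.6, 257.4,  12.4]), 0.77), ('square_tub', array([ 414.4, -357.3,    5.3]), 0.56), ('flat_tub', array([ 561.4, -352. ,    1.9]), 0.68), ('pepper_mill', array([653.3, 150.8,  12.1]), 0.79), ('sample_cup', array([497.2, 467.6,   9.7]), 0.54), ('dip_bowl', array([320.5, 308.6,  -2.4]), 0.82)]
wrist walls 3734 x [-64.2  45.7] y [-100.1   99.6] z 29.631343225659748 89.69364929199219
wrist slate 19544 x [-81.3  75.8] y [-207.7  207.5] z 10.92200301518659 89.9104995727539
wrist tubtop 585 x [-34.   15.7] y [-69.5 -19.2] z 68.70563773325708 42.13676834106445
wrist [('caddy', array([548.6, 297. ,  13.5]), 0.66), ('tub', array([568.6, 251.5,  14.4]), 0.69), ('pepper_mill', array([657. , 154.1,   7.7]), 0.81), ('sample_cup', array([495.1, 465.2,  12.8]), 0.88), ('dip_bowl', array([322.8, 304.6,  -0.7]), 0.69)]
```

View pics/end.png

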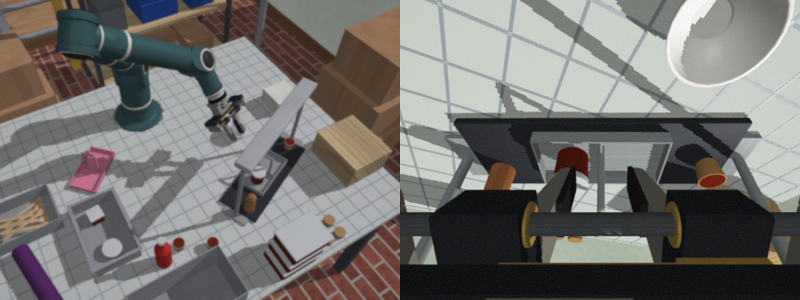

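Call:
drive_tool(
  commands=[
    [0,0,0,0,0.015,-0.005,0.45],
    [0,0,0,0,0.03,-0.01,0.45],
    [0,0,0,0,0.045,-0.015,0.45],
    [0,0,0,0,0.045,-0.015,0.45],
    [0,0,0,0,0.045,-0.015,0.45],
  ],
)

```text
clock: 25.1
ee_pos: [455.8, 254.0, 179.7]
orientation: [[-0.412, 0.739, 0.533], [0.911, 0.339, 0.235], [-0.007, 0.583, -0.813]]
wrist_force: [0.4, 0.2, -0.5]
opening: 0.449
```

```bash
python3 -c "
from h import *
o=bot.get_obs();print(o['clock'],o['ee_pos'],o['qpos'],o['wrist_force'],max(abs(np.array(o['joint_vel']))))
bot.read_camera('top')
print(bot.pinpoint('top','tub')[:1],bot.pinpoint('top','caddy')[:2])
print(bot.sign_off())"
```

```text
25.1 [455.77239303 253.9765602  179.66058695] [ 35.71338641  37.52438126 -88.62137761 134.76971825  92.89348367
  45.88903707   0.2148898 ] [ 0.37617811  0.17663639 -0.52846095] 1.0653942630135211
[{'centre': [566.9, 251.7, 14.2], 'score': 0.61}] [{'centre': [550.6, 296.9, 13.1], 'score': 0.95}, {'centre': [199.9, -292.7, 1.8], 'score': 0.74}]
the job is handed in; nothing more can be done
None
```

The tub is standing lid up in the grey caddy, and the caddy is set down lengthwise on the slate under the lamp bar. I handed the job in at about 25 s of the 58 s allowed. I took the tub from the pan and stood it in the caddy's near bay. I then gripped the handle with the tool leaning back 36° and carried the caddy level to the slate.

**Last checks**
- **Caddy on the slate:** in the slate's frame the caddy spans x -64 to 46 and y -100 to 100. The slate itself measured x -81 to 77 and y ±208, so the caddy is wholly on it, with about 17 mm to spare on the robot's side. Its yaw is within about half a degree of the slate's.
- **Tub:** the lid top is at z ≈ 69, where about 70 is expected for a tub standing in the caddy.
- **Other objects:** the mill, sample cup, bowl and the other two tubs are where they were, within a few mm. I did not measure cup_a, cup_b or the bottle again at the end. The wrist force was near zero with the gripper clear.

**Checks that disagreed or came close**
- The top and scene cameras differ by about 5 mm in x. I used their average together with the wrist camera.
- In the scene view the detector's best hit for "caddy" was the pink look-alike, which I ignored.
- **Joint limits:** during the retreat joint 4 reached about its 139.68° limit (it read 139.7, rounded), so I backed it off to 134.8°. At the end joint 3 read -88.6°, against its limit of -89.93°.

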